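# Turn the recipe divider and tare the pouring pitcher

## Robot

A 7-joint arm with a two-finger parallel gripper is mounted at the origin on a cart in front of the work surface, level with it; the furniture and walls round the work are solid. World frame = base frame: x ahead of the robot, y to its left, z up, the work surface at z = 0. Lengths are in m, angles in rad, forces in N, time in s.
With the tool pointing down it reaches from about 0.4 to 0.875 m from the base axis. Payload 19.3 kg.
Tool frame: the origin (TCP) lies midway between the tips of the shut fingers; the grasp point (between the pads) lies bot.pinch_z behind it (bot.pinch_z is the distance from the TCP to the grasp point, in m); z points along the fingers, y is the line along which they close (so a half turn about z gives the same grasp; the last joint's range is limited). The gripper opens to 85 mm and grips with 20 to 120 N. Pads are 22 mm wide; open, the fingers measure 114 mm over their backs; the gripper's body (76 mm by 85 mm) begins 54 mm behind the grasp point. The pads swing forward as they close: fully open they stand 13 mm farther back than shut.
Start: joints at [-1.414, 0.521, -0.036, 1.599, 0.021, 1.021, -0.113], TCP at [0.141, 0.609, 0.231] pointing down, gripper open.
Joint ranges: [-2.91, 2.91], [-0.3, 2.13], [-1.5, 1.42], [0.17, 2.43], [-1.26, 4.41], [0.16, 1.93], [-2.52, 2.52]. Speed limits (rad/s): [1.89, 1.89, 2.39, 2.39, 3.01, 3.01, 3.01].

## Interface

Orientations are given as [roll, pitch, yaw] about the fixed x, y, z axes, in that order (R = Rz(yaw) Ry(pitch) Rx(roll)).
In Python, from workcell import readout, grab_frame, camera_info, workorder, bot gives the robot as it stands. The module is installed in compiled form; this text tells all that it offers.
- The arm moves only by the tool drive_tool, never from a script. Its argument "targets" is a list of rows, each an object of numbers: "dx", "dy", "dz": the shift along the tool's x, y, z as a fraction of full scale; "yaw": the turn about the tool's z as a fraction of full scale; "fingers": the closure, from 0 (fully open) to 1 (shut). In form: [{"dx": .., "dy": .., "dz": .., "yaw": .., "fingers": ..}, ...]. A call has 1 to 20 rows; each row shifts and turns the commanded pose from where the row before left it, along the tool's axes as they then stand; what a row does not reach is not made up. Full scale, the value 1, is 0.1 m for a shift and 90 degrees for a turn. A row lasts 1/10 s, in which the tool goes at most 50 mm and 8.59 degrees, less where a joint would pass 70% of its speed; a pose out of reach is approached as far as the arm can. A call with a number of a shift or a turn outside -1 to 1 is refused whole. A call with a gripper value outside its range is refused whole. The fingers move at their own pace and stop on an object; "squeeze" is the grip in N (left out, the last holds). Time passes only in rows, so rows that do not move let the fingers close. It gives the time, the measured TCP pose, the force, the opening and the grip force at its end, in the units of the state.
- readout.observe(): the state, without advancing time (a new reading comes with each control period).
- grab_frame(name): name is "scene" or "top"; returns the picture (384x512x3 uint8, blue, green, red); there is no depth.
- camera_info(name): a dict with "fx", "fy", "cx", "cy" (pixels), "T" (4x4, takes a point from camera to world coordinates). Camera axes: x right, y up, looking along -z (the intrinsics and any distortion apply to the point x, -y, -z); pixel columns grow to the right and rows downward; lengths in m; the calibration is good to about 2 mm. A picture is of the moment at which its call begins. camera_info takes no time and is no camera call.
- workorder.job_done(): hands the job in; it is judged then, once.
The state is a dict: "clock": time; "qpos": joint angles; "qd": joint speeds; "joint_efforts": joint torques, N m; "position": TCP position; "tool_rot": TCP orientation; "force": force on the tool from outside, world axes, zero at the start; "moment": the same for the moment, N m; "grip_width": finger opening in m; "finger_force": force on a finger pad.
Only numpy, scipy, OpenCV 4.12 (cv2) and the standard library are available. Lean on these libraries where they do the work, as an engineer would, in place of code of your own. Each camera call takes 0.05 s, during which the arm holds its last target. There are 200 camera calls.

## Task

Make the bench ready to weigh the next batch: turn the binder's stiff divider over its rings so that it lies flat on the left-hand pages with its other face showing, and stand the empty metal pitcher in the middle of the scale's round platform. With the pitcher standing there and let go, tare the scale: with the fingertips press the outer of its two keys at about 10 N for a full second, without pressing the other key, shoving the scale about or ever leaning on it with 20 N. Do not knock anything else on the bench.

Things in the scene. Friction and masses are not known exactly. Their poses are not given: they have to be found in the camera images.
- scale: Flat loose kitchen scale, 205 (x) x 155 (y) x 25 mm, 0.9 kg. Origin: centre of its underside; x axis from the key panel at its front edge to the platform, y to its left, z up. Case top at z 20 mm; the front panel, with a display (left) and two small keys (right), lies at x -102 to -50 mm.
- platform (a point): Centre of the top of the scale's round platform, 140 mm across, 22 mm along x from the scale's origin, 25.3 mm above its underside; axes as the scale's.
- tare_key: The tare key: flat clear membrane pad 17 (x) x 20 (y) x 2 mm on the scale's front panel, the outer (right-hand, -y) of two equal ones. Origin: centre of its underside, 20.6 mm above the table; axes as the scale's. Almost no travel (1.5 mm): it gives from about 2 N, is fully down at about 7 N, then rigid. It counts as pressed while the fingers push it with over 6 N, for 0.6 s.
- tare_face (a point): Centre of the tare key's upper face, where to press: 22.6 mm above the table, 2.6 mm above the case around it. Axes as the scale's. 20 N or more on the scale is too much. The pitcher on the platform overhangs the panel, so the gripper must lean back from it, towards the scale's -x, to reach the key.
- on_key: The on key, equal to the tare key, 28.5 mm to its left (+y, inner side). Origin: centre of its underside. Must not be pressed (8.5 mm gap between the two pads).
- pitcher: Loose empty aluminium pouring pitcher, 172 x 106 x 134 mm, 0.2 to 0.4 kg. Origin on its underside, between body and handle; z up, x out along the handle, the lip to -x. Round body of 105 mm diameter about x -19.5 mm, rim 130 to 134 mm high, lip reaching x -86 mm at the rim; loop handle, a 12 mm wide strap, at x 36 to 86 mm.
- pitcher_foot (a point): Centre of the pitcher's round foot, on its underside.
- pitcher_handle (a point): Grip point in the middle of the handle's level top bar, 58 mm out on the pitcher's x axis, 111 mm above its underside. The bar (x 35 to 75 mm, z 105 to 118 mm) is 12 mm wide across the pitcher's y axis and is gripped across that width from above; axes as the pitcher's.
- binder: Open ring binder, fixed, 190 (x, along the row of rings) x 278 (y) mm, three steel rings of 26 mm radius reaching 68 mm high. Origin: underside, middle of the spine; y points to its left-hand pages. Cover boards 4 mm thick, to 139 mm either side; page stacks on both sides from 16 to 104 mm from the middle, 164 mm long, top at z 38.5 mm.
- ring_axis (a point): Middle of the line through the ring centres, 40 mm above the binder's underside; the divider turns about the binder's x axis through this point. Axes as the binder's.
- divider_edge (a point): Middle of the free long edge of the divider, a stiff grey plastic leaf 172 mm long, 3 mm thick, 60 g; this edge is 125 mm from the ring axis and moves with it. At the start the leaf lies level on the right-hand (-y) pages and overhangs them by 21 mm, its underside 34.5 mm above the cover board: room for a tilted fingertip from the side.
- divider (a joint): Angle of the divider about the rings, rad: 0 lying on the right-hand pages, 1.57 upright, 3.14 lying flat on the left-hand pages. It turns freely and falls to either side by its weight. Its index tab, 42 mm long, stands 12 mm out of the free edge, 52 mm from the middle towards the binder's +x.
- votive_glass: Bystander: empty clear votive glass, 65 mm across, 66 mm high. Origin: centre of its underside.
- oil_bottle: Bystander: small brown bottle with black cap, 40 mm across, 101 mm high. Origin: centre of its underside.
- candle_jar: Bystander: candle in a straight glass, 68 mm across, 78 mm high. Origin: centre of its underside.

How it is judged:
On the way, in this order (a step that is already met when the one before it is completed fails the run):
1. the pitcher stands on the scale's platform, let go (horizontal distance between pitcher_foot and platform below 0.025 m and z of pitcher_foot in the frame of platform between -0.004 and 0.006 m and angle between pitcher's own z axis and vertical below 0.08 rad and contact force between the fingers and pitcher below 0.1 N and linear speed of pitcher below 0.02 m/s), for 0.2 s.
2. with the pitcher standing there untouched, the tare key is pressed with over 6 N for 0.6 s (horizontal distance between pitcher_foot and platform below 0.025 m and z of pitcher_foot in the frame of platform between -0.004 and 0.006 m and angle between pitcher's own z axis and vertical below 0.08 rad and contact force between the fingers and pitcher below 0.1 N and contact force between the fingers and tare_key above 6 N), for 0.6 s.
At the end, for the whole second after the job is handed in: The divider lies flat on the left-hand pages (over 3.0 rad); the pitcher stands upright (within 0.08 rad) and at rest on the scale's platform, its foot's centre within 25 mm of the platform's centre; the scale stands level (horizontal distance between pitcher_foot and platform below 0.025 m and z of pitcher_foot in the frame of platform between -0.004 and 0.006 m and angle between pitcher's own z axis and vertical below 0.08 rad and value of joint divider above 3 rad and linear speed of pitcher below 0.02 m/s and angle between scale's own z axis and vertical below 0.05 rad); the robot touches nothing.
It fails at once if the robot leans on the scale with 20 N or more (contact force between any of the arm, the fingers and scale above 20 N).
It fails at once if the other key is pressed with over 2 N (contact force between anything else and on_key above 2 N).
It fails at once if the scale is shoved more than 40 mm (distance of scale from where it was at the start of the episode above 0.04 m).
It fails at once if the pitcher is tipped over (angle between pitcher's own z axis and vertical above 0.5 rad).
It fails at once if a bystander (votive glass, oil bottle or candle jar) is knocked more than 30 mm away or tipped (distance of any of votive_glass, oil_bottle, candle_jar from where it was at the start of the episode above 0.03 m or angle between any of votive_glass, oil_bottle, candle_jar's own z axis and vertical above 0.4 rad).
It also fails if it takes over 70 s, if anything falls off the work surface, if the arm or the gripper's body presses on something with over 40 N, if the wrist force passes 120 N, or if a joint passes its speed limit or range.

## Working session

There is one attempt and no reset: what is moved stays moved. The work goes in short steps, Python scripts to look and compute and a tool call to move; the robot and the scene stay as the last step left them, time stands still between calls to the robot, and variables do not carry over. Pictures are saved under pics/ and viewed, at most 10 in all, crops included, and the job is handed in when it is done.

Besides the shell and the picture viewer there is one more tool, called after ">>>" as a command line: name --argument value ..., lists and objects as JSON in quotes. drive_tool: Moves the arm, as the interface text tells. Shift numbers are shares of 0.1 m and turn numbers shares of 90 degrees, none past 1 either way. Its arguments: {"type":"object","properties":{"targets":{"type":"array","items":{"type":"object","properties":{"dx":{"type":"number","minimum":-1,"maximum":1},"dy":{"type":"number","minimum":-1,"maximum":1},"dz":{"type":"number","minimum":-1,"maximum":1},"yaw":{"type":"number","minimum":-1,"maximum":1},"fingers":{"type":"number"}}}},"squeeze":{"type":"number"}},"required":["targets"]}

```bash
mkdir -p pics
python3 - <<'E'
from workcell import readout, grab_frame, camera_info, bot
import cv2
print(readout.observe()); print(bot.pinch_z)
for n in("scene","top"):
    im=grab_frame(n); cv2.imwrite(f"pics/{n}0.png",cv2.resize(im,(800,600),interpolation=cv2.INTER_CUBIC)); print(n,camera_info(n))
E
```

```text
{'clock': 0.0, 'qpos': array([-1.41419689,  0.522034  , -0.03632226,  1.59997546,  0.02120778,
        1.02112133, -0.11278714]), 'qd': array([-0.00045019, -0.00043292,  0.00065218,  0.00131802, -0.00081154,
        0.00010211, -0.00066002]), 'joint_efforts': array([ 4.63320066e-04, -9.27092457e+01,  1.98039897e+00, -3.69938099e+01,
        1.80030585e-02,  8.34069477e-03,  1.98617549e-06]), 'position': array([0.1405038, 0.6086621, 0.230725 ]), 'tool_rot': array([-3.14044340e+00,  9.16324419e-05,  2.91479518e+00]), 'force': array([0.56309074, 0.80018776, 0.12558677]), 'moment': array([-0.03168584,  0.00457969, -0.03678374]), 'finger_force': 0.0, 'grip_width': 0.08526172130147457}
0.0187
scene {'fx': 425.86662985816525, 'fy': 425.86662985816525, 'cx': 253.94835895790078, 'cy': 186.8100683068522, 'T': array([[ 0.46441199,  0.68650648, -0.55949116, -0.23342217],
       [-0.88553722,  0.3513657 , -0.30391771, -0.49051298],
       [-0.01205547,  0.63659327,  0.77110549,  1.18667326],
       [ 0.        ,  0.        ,  0.        ,  1.        ]])}
top {'fx': 403.7481237174202, 'fy': 403.7481237174202, 'cx': 257.06782008834466, 'cy': 184.3009009326497, 'T': array([[ 1.24906650e-01,  9.70960615e-01, -2.04043652e-01,
         2.99805418e-01],
       [-9.92168285e-01,  1.22371620e-01, -2.50455860e-02,
        -7.50901548e-02],
       [ 6.50874746e-04,  2.05574001e-01,  9.78641358e-01,
         1.48598076e+00],
       [ 0.00000000e+00,  0.00000000e+00,  0.00000000e+00,
         1.00000000e+00]])}
```

View pics/scene0.png

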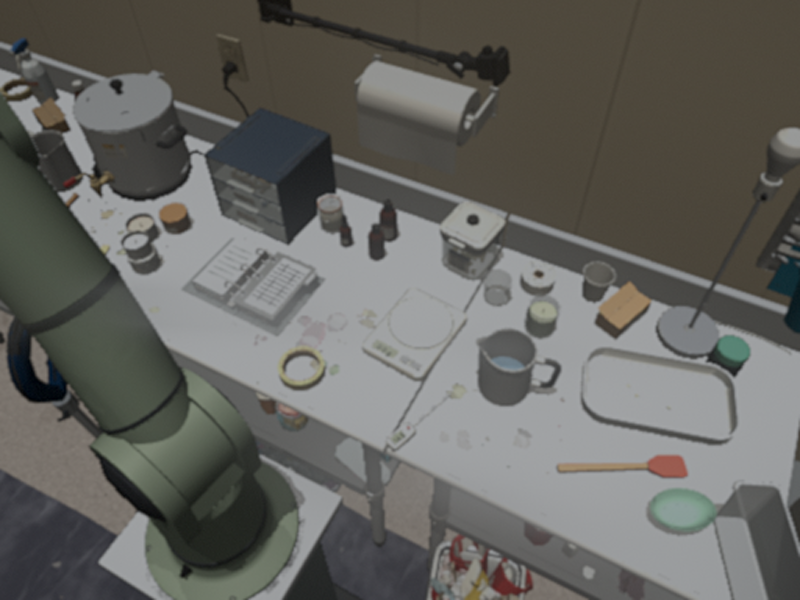

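View pics/top0.png

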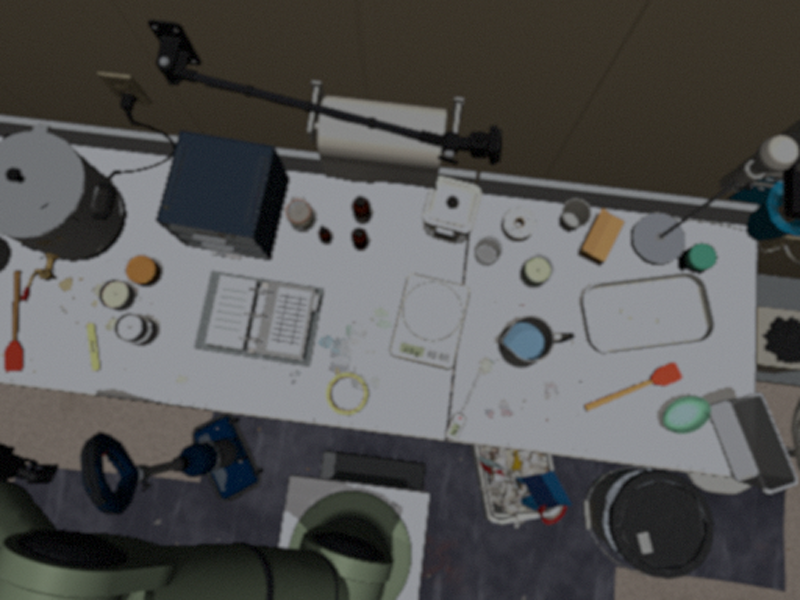

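```bash
cat > h.py <<'E'
import numpy as np,cv2
from workcell import readout,grab_frame,camera_info
def px2w(n,u,v,z):
    c=camera_info(n);T=c["T"]
    d=T[:3,:3]@np.array([(u-c["cx"])/c["fx"],-(v-c["cy"])/c["fy"],-1.]);o=T[:3,3]
    return o+d*(z-o[2])/d[2]
def w2px(n,p):
    c=camera_info(n);T=c["T"];q=T[:3,:3].T@(np.asarray(p)-T[:3,3])
    return np.array([c["cx"]+c["fx"]*q[0]/-q[2],c["cy"]-c["fy"]*q[1]/-q[2]])
def crop(n,x0,y0,x1,y1,s,f,g=1.6,marks=()):
    im=grab_frame(n)[y0:y1,x0:x1]
    im=cv2.resize(im,None,fx=s,fy=s,interpolation=cv2.INTER_CUBIC)
    im=cv2.convertScaleAbs(im,alpha=g)
    for m in marks:
        u,v=w2px(n,m); cv2.circle(im,(int((u-x0+.5)*s),int((v-y0+.5)*s)),3,(0,0,255),-1)
    cv2.imwrite("pics/"+f,im)
E
python3 - <<'E'
from h import *
crop("top",120,160,380,250,3,"top1.png")
crop("scene",110,140,370,270,3,"scene1.png")
E
```

```text
(no output)
```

View pics/top1.png

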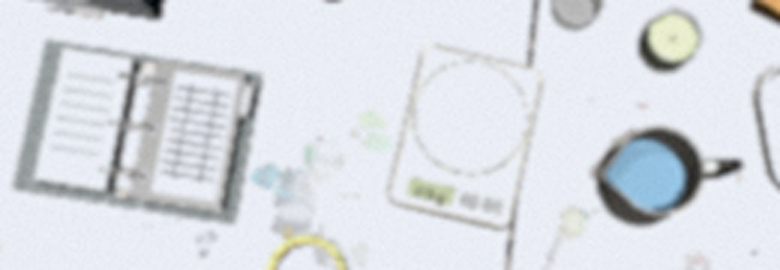

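View pics/scene1.png

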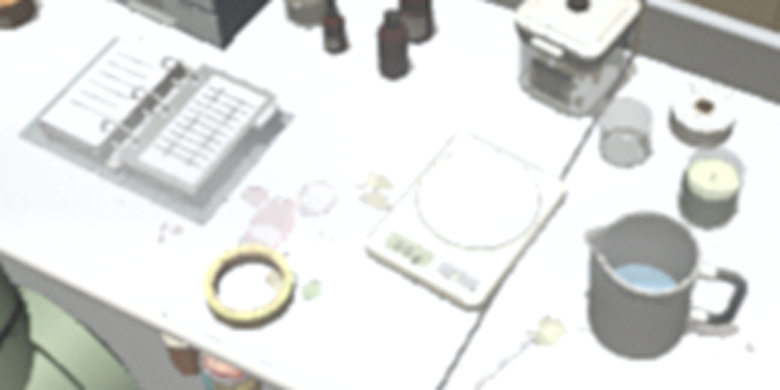

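Run:
```python
from h import *
from scipy.optimize import least_squares
T=lambda u,v:("top",u/3+120-.33,v/3+160-.33); S=lambda u,v:("scene",u/3+110-.33,v/3+140-.33)
def fit(obs,x0,name):
    def res(p):
        c,s=np.cos(p[2]),np.sin(p[2]);r=[]
        for (n,u,v),q in obs:
            r+=list(w2px(n,[p[0]+c*q[0]-s*q[1],p[1]+s*q[0]+c*q[1],q[2]])-[u,v])
        return r
    o=least_squares(res,x0,loss="soft_l1");print(name,o.x.round(4),np.round(res(o.x),1))
    return o.x
b=[.095,.139]
fit([(T(47,42),(.095,.139,.004)),(T(262,72),(.095,-.139,.004)),(T(237,222),(-.095,-.139,.004)),(T(15,188),(-.095,.139,.004)),
 (S(117,38),(.095,.139,.004)),(S(294,116),(.095,-.139,.004)),(S(205,219),(-.095,-.139,.004)),(S(22,132),(-.095,.139,.004))],[.55,.2,0],"binder")
a,w=.1025,.0775
fit([(T(423,43),(a,w,.02)),(T(544,68),(a,-w,.02)),(T(508,230),(-a,-w,.02)),(T(388,200),(-a,w,.02)),
 (S(463,132),(a,w,.02)),(S(567,190),(a,-w,.02)),(S(472,305),(-a,-w,.02)),(S(367,248),(-a,w,.02)),(T(470,117),(.022,0,.0253)),(S(479,205),(.022,0,.0253))],[.55,-.1,0],"scale")
p=fit([(T(596,174),(-.086,0,.134)),(T(743,165),(.086,0,.105)),(S(586,237),(-.086,0,.134)),(S(746,284),(.086,0,.105))],[.5,-.3,-1.5],"pitcher")
fit([(S(640,356),(-.0195,0,0))],[.5,-.3,-1.5],"foot near edge")
# foot circle projection bounds
for dx in (-.02,0,.02):
  c=np.array([p[0]-.0195*np.cos(p[2])+dx,p[1]-.0195*np.sin(p[2])])
  A=np.array([w2px("scene",[c[0]+.0525*np.cos(t),c[1]+.0525*np.sin(t),0]) for t in np.linspace(0,6.28,90)])
  A=(A+.33-[110,140])*3; print(c,A.min(0),A.max(0))
```

```text
binder [ 0.4971  0.2876 -0.0266] [ 0.  -1.   0.9 -0.1  0.1  0.2 -0.3  0.  -0.4 -1.   0.6 -1.  -0.   1.4
 -1.4  0.6]
scale [ 0.5374 -0.1135 -0.1104] [ 0.5 -0.4  0.8  0.8  0.8  0.8 -0.9  0.7 -1.3 -1.8  1.5 -2.3  1.   1.7
 -3.1 -1.3  0.3  0.2 -0.6 -2.6]
pitcher [ 0.5112 -0.3465 -1.35  ] [ 0.9  0.5  0.2 -0.2 -2.1 -1.5  0.2  0.2]
foot near edge [ 0.4685 -0.3733 -1.4993] [-0.  0.]
[ 0.48689056 -0.32743573] [574.58456778 290.19481393] [673.27282198 375.17254639]
[ 0.50689056 -0.32743573] [582.02394179 276.59485538] [679.94888542 360.19031559]
[ 0.52689056 -0.32743573] [589.34380445 263.20872035] [686.51712621 345.45524447]
```

```bash
cat >> h.py <<'E'
def pose(p,q):
    c,s=np.cos(p[2]),np.sin(p[2]);q=np.asarray(q)
    return [p[0]+c*q[0]-s*q[1],p[1]+s*q[0]+c*q[1],q[2]]
def circ(x,y,r,z): return [(x+r*np.cos(t),y+r*np.sin(t),z) for t in np.linspace(0,2*np.pi,40)]
B=[.4971,.2876,-.0266];SC=[.5374,-.1135,-.1104];P=[.5112,-.3465,-1.35]
def overlay(B,SC,P,f,wt=(120,165,380,250),ws=(110,150,370,265),s=3,poly=None):
    L=[[(B,(sx*.095,sy*.139,.004)) for sx,sy in((1,1),(1,-1),(-1,-1),(-1,1),(1,1))],
       [(SC,(sx*.1025,sy*.0775,.02)) for sx,sy in((1,1),(1,-1),(-1,-1),(-1,1),(1,1))],
       [(SC,q) for q in circ(.022,0,.07,.0253)],[(P,q) for q in circ(-.0195,0,.0525,.0)],[(P,q) for q in circ(-.0195,0,.0525,.132)],
       [(P,(-.086,0,.134)),(P,(.033,0,.132))],[(P,(.035,0,.111)),(P,(.086,0,.111))]]
    for y in(-.0285,0):
        L.append([(SC,(-.076+a,-.0+b+KY+(.0285 if y else 0),.0226)) for a,b in((.0085,.01),(.0085,-.01),(-.0085,-.01),(-.0085,.01),(.0085,.01))])
    out=[]
    for n,(x0,y0,x1,y1) in(("top",wt),("scene",ws)):
        im=cv2.convertScaleAbs(cv2.resize(grab_frame(n)[y0:y1,x0:x1],None,fx=s,fy=s,interpolation=cv2.INTER_CUBIC),alpha=1.3)
        for l in L:
            a=np.array([(w2px(n,pose(p,q))-[x0,y0]+.5)*s for p,q in l]).round().astype(int)
            cv2.polylines(im,[a],False,(0,0,255),1,cv2.LINE_AA)
        out.append(im)
    cv2.imwrite("pics/"+f,np.vstack(out))
KY=-.055
E
python3 -c "
from h import *
overlay(B,SC,P,'ov1.png')"
```

```text
(no output)
```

View pics/ov1.png

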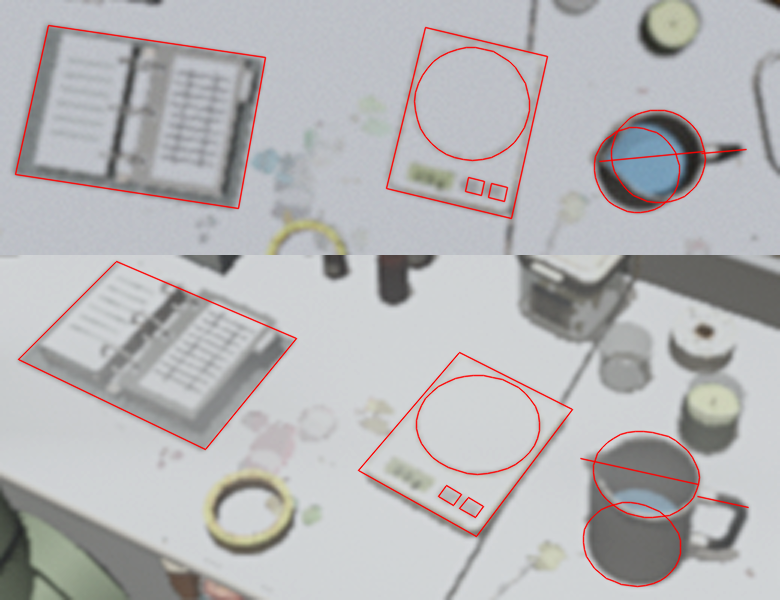

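>>> drive_tool --targets '[{"yaw":0.0873,"fingers":0},{"yaw":0.0873},{"yaw":0.0873},{"yaw":0.0873},{"yaw":0.0873},{"yaw":0.0873},{"yaw":0.0873},{"yaw":0.0873},{"yaw":0.0873},{"yaw":0.0873}]'

```text
invalid input
```

```bash
cat >> h.py <<'E'
from scipy.spatial.transform import Rotation as Ro
def togo(x,y,z,yaw=None):
    s=readout.observe();R=Ro.from_euler("xyz",s["tool_rot"]).as_matrix()
    print("t",s["clock"].__round__(2),"pos",s["position"].round(4),"rpy",s["tool_rot"].round(3),"F",s["force"].round(1),"w",round(s["grip_width"],4))
    print("tool shift/0.1m",(R.T@(np.array([x,y,z])-s["position"])*10).round(3), "yaw" ,None if yaw is None else round(-(yaw-s["tool_rot"][2])/(np.pi/2),3))
E
python3 - <<'E'
from h import *
togo(.5454,.1488,.10,1.544)
tab=pose(B,(.052,-.131,.0415));print(tab,(w2px("top",tab)+.33-[120,160])*3,(w2px("scene",tab)+.33-[110,140])*3)
for n,u,v,z in(("votive",576,8,.066),("candle",672,38,.078)): print(n,px2w("top",u/3+120,v/3+160,z))
im=grab_frame("top")[160:205,185:215];a=cv2.resize(im,None,fx=12,fy=12,interpolation=cv2.INTER_CUBIC)
im=grab_frame("top")[210:240,245:295];b=cv2.resize(im,None,fx=8,fy=8,interpolation=cv2.INTER_CUBIC)
a=cv2.copyMakeBorder(a,0,0,0,40,cv2.BORDER_CONSTANT); b=cv2.copyMakeBorder(b,0,540-240,0,0,cv2.BORDER_CONSTANT)
cv2.imwrite("pics/z1.png",np.hstack([a,b]))
E
```

```text
t 0.3 pos [0.1406 0.6089 0.2311] rpy [-3.141  0.     2.915] F [-0.9  0.4  0.3] w 0.085
tool shift/0.1m [-4.979 -3.572  1.313] yaw 0.873
[np.float64(0.545597415437422), np.float64(0.15526330555779289), np.float64(0.0415)] [248.3464096   98.70576715] [267.34103236 113.85065981]
votive [ 0.70056258 -0.22682385  0.066     ]
candle [ 0.67463354 -0.3429903   0.078     ]
```

View pics/z1.png

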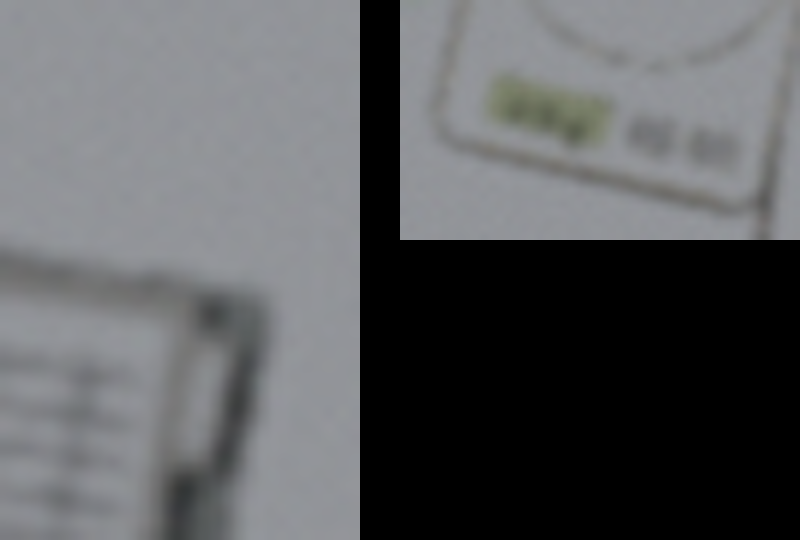

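>>> drive_tool --targets '[{"dx":0,"dy":0,"dz":0,"yaw":0.0873,"fingers":0},{"dx":0,"dy":0,"dz":0,"yaw":0.0873,"fingers":0},{"dx":0,"dy":0,"dz":0,"yaw":0.0873,"fingers":0},{"dx":0,"dy":0,"dz":0,"yaw":0.0873,"fingers":0},{"dx":0,"dy":0,"dz":0,"yaw":0.0873,"fingers":0},{"dx":0,"dy":0,"dz":0,"yaw":0.0873,"fingers":0},{"dx":0,"dy":0,"dz":0,"yaw":0.0873,"fingers":0},{"dx":0,"dy":0,"dz":0,"yaw":0.0873,"fingers":0},{"dx":0,"dy":0,"dz":0,"yaw":0.0873,"fingers":0},{"dx":0,"dy":0,"dz":0,"yaw":0.0873,"fingers":0}]' --squeeze 30

```text
clock: 1.4
position: [0.1405, 0.609, 0.2313]
tool_rot: [-3.142, -0.0, 1.538]
force: [-0.6, -0.2, 0.8]
grip_width: 0.0855
finger_force: 0.0
```

Run:
```python
from h import *
togo(.5454,.1488,.10,1.544)
print("tab",px2w("top",201.4,193.3,.0415),"on",px2w("top",276,226.1,.0226),"tare",px2w("top",283.9,227.9,.0226))
```

```text
t 1.4 pos [0.1405 0.609  0.2313] rpy [-3.142 -0.     1.538] F [-0.6 -0.2  0.8] w 0.0855
tool shift/0.1m [-4.466  4.198  1.313] yaw -0.004
tab [0.54245407 0.15865    0.0415    ] on [ 0.45988615 -0.12506568  0.0226    ] tare [ 0.45698568 -0.15420486  0.0226    ]
```

>>> drive_tool --targets '[{"dx":-0.319,"dy":0.299,"dz":0,"yaw":0,"fingers":0},{"dx":-0.319,"dy":0.299,"dz":0,"yaw":0,"fingers":0},{"dx":-0.319,"dy":0.299,"dz":0,"yaw":0,"fingers":0},{"dx":-0.319,"dy":0.299,"dz":0,"yaw":0,"fingers":0},{"dx":-0.319,"dy":0.299,"dz":0,"yaw":0,"fingers":0},{"dx":-0.319,"dy":0.299,"dz":0,"yaw":0,"fingers":0},{"dx":-0.319,"dy":0.299,"dz":0,"yaw":0,"fingers":0},{"dx":-0.319,"dy":0.299,"dz":0,"yaw":0,"fingers":0},{"dx":-0.319,"dy":0.299,"dz":0,"yaw":0,"fingers":0},{"dx":-0.319,"dy":0.299,"dz":0,"yaw":0,"fingers":0},{"dx":-0.319,"dy":0.299,"dz":0,"yaw":0,"fingers":0},{"dx":-0.319,"dy":0.299,"dz":0,"yaw":0,"fingers":0},{"dx":-0.319,"dy":0.299,"dz":0,"yaw":0,"fingers":0},{"dx":-0.319,"dy":0.299,"dz":0,"yaw":0,"fingers":0},{"dx":0,"dy":0,"dz":0.3,"yaw":0,"fingers":0},{"dx":0,"dy":0,"dz":0.3,"yaw":0,"fingers":0},{"dx":0,"dy":0,"dz":0.3,"yaw":0,"fingers":0},{"dx":0,"dy":0,"dz":0.2,"yaw":0,"fingers":0},{"dx":0,"dy":0,"dz":0,"yaw":0,"fingers":0},{"dx":0,"dy":0,"dz":0,"yaw":0,"fingers":0}]'

```text
clock: 3.4
position: [0.547, 0.151, 0.1218]
tool_rot: [3.142, 0.0, 1.543]
force: [0.7, -0.2, 1.6]
grip_width: 0.0854
finger_force: 0.0
```

Run:
```python
from h import *
togo(.544,.149,.031,1.544)
p=[.544,.149,.06]
crop("scene",160,140,260,215,7,"s2.png",1.3,[pose(B,(.031,-.137,.04)),pose(B,(.073,-.137,.04)),pose(B,(.086,-.125,.04)),pose(B,(-.086,-.125,.04))])
```

```text
t 3.4 pos [0.547  0.151  0.1218] rpy [3.142 0.    1.543] F [ 0.7 -0.2  1.6] w 0.0854
tool shift/0.1m [-0.021 -0.029  0.908] yaw -0.0
```

View pics/s2.png

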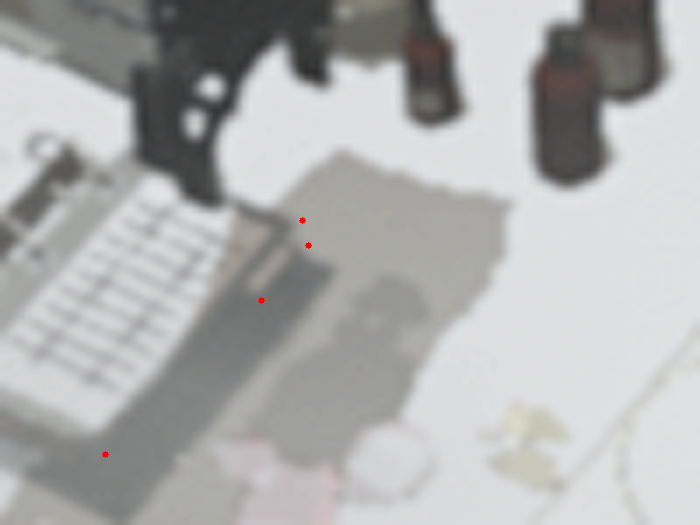

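Run:
```python
from h import *
print(px2w("scene",198.2,177.5,.04),pose(B,(.052,-.137,.04)))
```

```text
[0.54614855 0.15826944 0.04      ] [np.float64(0.5454378342578522), np.float64(0.14926542811263555), np.float64(0.04)]
```

>>> drive_tool --targets '[{"dx":0,"dy":-0.01,"dz":0.3,"yaw":0,"fingers":0},{"dx":0,"dy":0,"dz":0.3,"yaw":0,"fingers":0},{"dx":0,"dy":0,"dz":0.2,"yaw":0,"fingers":0},{"dx":0,"dy":0,"dz":0.11,"yaw":0,"fingers":0},{"dx":0,"dy":0,"dz":0,"yaw":0,"fingers":0},{"dx":0,"dy":0,"dz":0,"yaw":0,"fingers":1},{"dx":0,"dy":0,"dz":0,"yaw":0,"fingers":1},{"dx":0,"dy":0,"dz":0,"yaw":0,"fingers":1},{"dx":0,"dy":0,"dz":0,"yaw":0,"fingers":1},{"dx":0,"dy":0,"dz":0,"yaw":0,"fingers":1},{"dx":0,"dy":0,"dz":0,"yaw":0,"fingers":1}]' --squeeze 30

```text
clock: 4.55
position: [0.5445, 0.1506, 0.0316]
tool_rot: [-3.139, 0.0, 1.543]
force: [-13.3, -4.4, 20.5]
grip_width: 0.0403
finger_force: 28.1
```

>>> drive_tool --targets '[{"dx":0.005,"dy":0,"dz":-0.115,"yaw":0,"fingers":1},{"dx":0.015,"dy":0,"dz":-0.114,"yaw":0,"fingers":1},{"dx":0.025,"dy":0,"dz":-0.112,"yaw":0,"fingers":1},{"dx":0.035,"dy":0,"dz":-0.11,"yaw":0,"fingers":1},{"dx":0.044,"dy":0,"dz":-0.107,"yaw":0,"fingers":1},{"dx":0.053,"dy":0,"dz":-0.102,"yaw":0,"fingers":1},{"dx":0.062,"dy":0,"dz":-0.097,"yaw":0,"fingers":1},{"dx":0.07,"dy":0,"dz":-0.091,"yaw":0,"fingers":1},{"dx":0.078,"dy":0,"dz":-0.085,"yaw":0,"fingers":1},{"dx":0.085,"dy":0,"dz":-0.078,"yaw":0,"fingers":1}]'

```text
clock: 5.55
position: [0.5458, 0.1978, 0.1324]
tool_rot: [-3.139, 0.001, 1.543]
force: [-8.1, -1.5, 0.5]
grip_width: 0.04
finger_force: 34.6
```

>>> drive_tool --targets '[{"dx":0.091,"dy":0,"dz":-0.07,"yaw":0,"fingers":1},{"dx":0.097,"dy":0,"dz":-0.062,"yaw":0,"fingers":1},{"dx":0.102,"dy":0,"dz":-0.053,"yaw":0,"fingers":1},{"dx":0.107,"dy":0,"dz":-0.044,"yaw":0,"fingers":1},{"dx":0.11,"dy":0,"dz":-0.035,"yaw":0,"fingers":1},{"dx":0.112,"dy":0,"dz":-0.025,"yaw":0,"fingers":1},{"dx":0.114,"dy":0,"dz":-0.018,"yaw":0,"fingers":1},{"dx":0.115,"dy":0,"dz":-0.01,"yaw":0,"fingers":1},{"dx":0.115,"dy":0,"dz":0,"yaw":0,"fingers":1},{"dx":0.115,"dy":0,"dz":0.005,"yaw":0,"fingers":1}]'

```text
clock: 6.55
position: [0.5491, 0.3062, 0.1623]
tool_rot: [-3.14, 0.001, 1.544]
force: [-2.5, -2.5, -9.4]
grip_width: 0.0398
finger_force: 37.0
```

>>> drive_tool --targets '[{"dx":0.115,"dy":0,"dz":0.01,"yaw":0,"fingers":1},{"dx":0.05,"dy":0,"dz":0,"yaw":0,"fingers":0},{"dx":0,"dy":0,"dz":-0.05,"yaw":0,"fingers":0},{"dx":0,"dy":0,"dz":-0.1,"yaw":0,"fingers":0},{"dx":0,"dy":0,"dz":-0.2,"yaw":0,"fingers":0},{"dx":0,"dy":0,"dz":-0.2,"yaw":0,"fingers":0},{"dx":0,"dy":0,"dz":0,"yaw":0,"fingers":0},{"dx":0,"dy":0,"dz":0,"yaw":0,"fingers":0}]'

```text
clock: 7.35
position: [0.551, 0.3223, 0.2179]
tool_rot: [3.14, -0.001, 1.543]
force: [-0.7, 0.3, -0.5]
grip_width: 0.0852
finger_force: 0.0
```

Run:
```python
from h import *
x=[.5130,-.349,-1.35]
h=pose(x,(.058,0,.25)); print(h); togo(*h,np.pi-1.35)
crop("scene",100,130,260,240,5,"s3.png",1.3)
```

```text
[np.float64(0.5257023878513964), np.float64(-0.4055919547539462), np.float64(0.25)]
t 7.35 pos [0.551  0.3223 0.2179] rpy [ 3.140e+00 -1.000e-03  1.543e+00] F [-0.7  0.3 -0.5] w 0.0852
tool shift/0.1m [-7.283 -0.049 -0.33 ] yaw -0.158
```

View pics/s3.png

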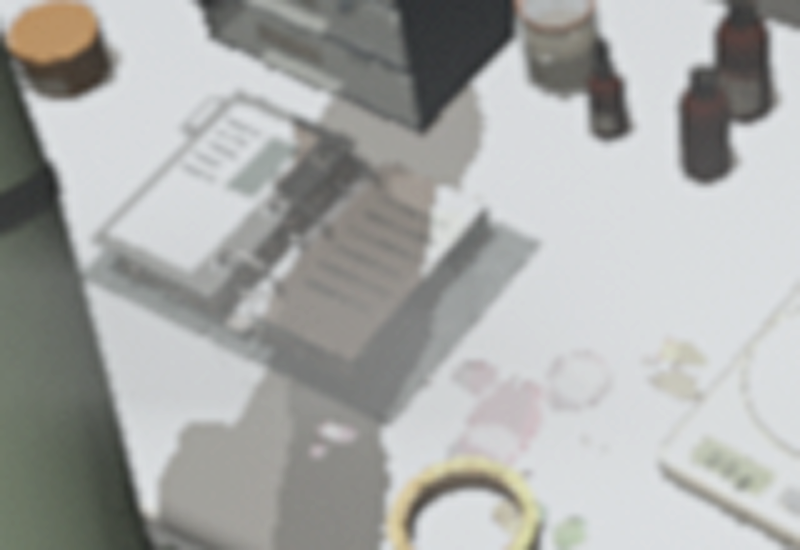

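>>> drive_tool --targets '[{"dx":0,"dy":0,"dz":-0.165,"yaw":-0.079,"fingers":0},{"dx":0,"dy":0,"dz":-0.165,"yaw":-0.079,"fingers":0},{"dx":-0.415,"dy":-0.107,"dz":0,"yaw":0,"fingers":0},{"dx":-0.415,"dy":-0.107,"dz":0,"yaw":0,"fingers":0},{"dx":-0.415,"dy":-0.107,"dz":0,"yaw":0,"fingers":0},{"dx":-0.415,"dy":-0.107,"dz":0,"yaw":0,"fingers":0},{"dx":-0.415,"dy":-0.107,"dz":0,"yaw":0,"fingers":0},{"dx":-0.415,"dy":-0.107,"dz":0,"yaw":0,"fingers":0},{"dx":-0.415,"dy":-0.107,"dz":0,"yaw":0,"fingers":0},{"dx":-0.415,"dy":-0.107,"dz":0,"yaw":0,"fingers":0},{"dx":-0.415,"dy":-0.107,"dz":0,"yaw":0,"fingers":0},{"dx":-0.415,"dy":-0.107,"dz":0,"yaw":0,"fingers":0},{"dx":-0.415,"dy":-0.107,"dz":0,"yaw":0,"fingers":0},{"dx":-0.415,"dy":-0.107,"dz":0,"yaw":0,"fingers":0},{"dx":-0.415,"dy":-0.107,"dz":0,"yaw":0,"fingers":0},{"dx":-0.415,"dy":-0.107,"dz":0,"yaw":0,"fingers":0},{"dx":-0.415,"dy":-0.107,"dz":0,"yaw":0,"fingers":0},{"dx":-0.415,"dy":-0.107,"dz":0,"yaw":0,"fingers":0},{"dx":-0.415,"dy":-0.107,"dz":0,"yaw":0,"fingers":0},{"dx":0,"dy":0,"dz":0,"yaw":0,"fingers":0}]'

```text
clock: 9.4
position: [0.5247, -0.4116, 0.2489]
tool_rot: [-3.139, 0.002, 1.785]
force: [-1.4, 0.3, 0.3]
grip_width: 0.0854
finger_force: 0.0
```

Run:
```python
from h import *
h=pose([.5130,-.349,-1.35],(.058,0,.0925)); togo(*h,np.pi-1.35)
```

```text
t 9.4 pos [ 0.5247 -0.4116  0.2489] rpy [-3.139e+00  2.000e-03  1.785e+00] F [-1.4  0.3  0.3] w 0.0854
tool shift/0.1m [0.059 0.027 1.564] yaw -0.004
```

>>> drive_tool --targets '[{"dx":0.05,"dy":0.027,"dz":0.3,"yaw":-0.004,"fingers":0},{"dx":0,"dy":0,"dz":0.3,"yaw":0,"fingers":0},{"dx":0,"dy":0,"dz":0.3,"yaw":0,"fingers":0},{"dx":0,"dy":0,"dz":0.3,"yaw":0,"fingers":0},{"dx":0,"dy":0,"dz":0.2,"yaw":0,"fingers":0},{"dx":0,"dy":0,"dz":0.16,"yaw":0,"fingers":0},{"dx":0,"dy":0,"dz":0,"yaw":0,"fingers":0},{"dx":0,"dy":0,"dz":0,"yaw":0,"fingers":0.5},{"dx":0,"dy":0,"dz":0,"yaw":0,"fingers":0.6},{"dx":0,"dy":0,"dz":0,"yaw":0,"fingers":0.7},{"dx":0,"dy":0,"dz":0,"yaw":0,"fingers":0.8},{"dx":0,"dy":0,"dz":0,"yaw":0,"fingers":0.9},{"dx":0,"dy":0,"dz":0,"yaw":0,"fingers":1},{"dx":0,"dy":0,"dz":0,"yaw":0,"fingers":1},{"dx":0,"dy":0,"dz":0,"yaw":0,"fingers":1}]' --squeeze 100

```text
clock: 10.9
position: [0.5293, -0.4004, 0.0939]
tool_rot: [3.141, 0.0, 1.798]
force: [-0.1, 1.0, 5.2]
grip_width: 0.0099
finger_force: 97.7
```

>>> drive_tool --targets '[{"dx":0,"dy":0,"dz":-0.05,"yaw":0,"fingers":1},{"dx":0,"dy":0,"dz":-0.1,"yaw":0,"fingers":1},{"dx":0,"dy":0,"dz":-0.15,"yaw":0,"fingers":1},{"dx":0,"dy":0,"dz":-0.15,"yaw":0,"fingers":1},{"dx":0,"dy":0,"dz":-0.1,"yaw":0,"fingers":1},{"dx":0,"dy":0,"dz":-0.05,"yaw":0,"fingers":1},{"dx":0,"dy":0,"dz":0,"yaw":0,"fingers":1},{"dx":0,"dy":0,"dz":0,"yaw":0,"fingers":1}]'

```text
clock: 11.7
position: [0.529, -0.4, 0.1533]
tool_rot: [-3.141, -0.0, 1.798]
force: [0.2, -0.0, -2.3]
grip_width: 0.0095
finger_force: 97.6
```

Run:
```python
from h import *
s=readout.observe();yaw=s["tool_rot"][2]-np.pi
p=s["position"];d=np.array([np.cos(yaw),np.sin(yaw)])
Pn=[*(p[:2]-.058*d),yaw];print(Pn,s["moment"],s["force"])
z=p[2]-.0925
L=[circ(-.0195,0,.0525,z),circ(-.0195,0,.0525,z+.132),[(-.086,0,z+.134),(.033,0,z+.132)]]
o=[]
for n,(x0,y0,x1,y1) in(("top",(255,165,385,245)),("scene",(270,170,400,285))):
    im=cv2.convertScaleAbs(cv2.resize(grab_frame(n)[y0:y1,x0:x1],None,fx=3,fy=3,interpolation=cv2.INTER_CUBIC),alpha=1.3)
    for l in L:
        a=np.array([(w2px(n,pose(Pn,q))-[x0,y0]+.5)*3 for q in l]).round().astype(int);cv2.polylines(im,[a],False,(0,0,255),1,cv2.LINE_AA)
    o.append(cv2.copyMakeBorder(im,0,345-im.shape[0],0,0,cv2.BORDER_CONSTANT))
cv2.imwrite("pics/p1.png",np.hstack(o))
```

```text
[np.float64(0.5159133638542572), np.float64(-0.3434516063029371), np.float64(-1.3434935689029477)] [-0.09468719 -0.03816686 -0.02253335] [ 0.24783815 -0.01488139 -2.26137115]
```

View pics/p1.png

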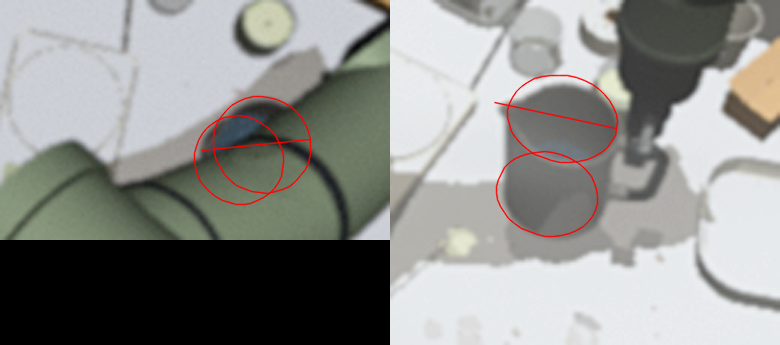

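>>> drive_tool --targets '[{"dx":0.08,"dy":0.042,"dz":0,"yaw":0,"fingers":1},{"dx":0.14,"dy":0.074,"dz":0,"yaw":0,"fingers":1},{"dx":0.19,"dy":0.1,"dz":0,"yaw":0,"fingers":1},{"dx":0.19,"dy":0.1,"dz":0,"yaw":0,"fingers":1},{"dx":0.19,"dy":0.1,"dz":0,"yaw":0,"fingers":1},{"dx":0.19,"dy":0.1,"dz":0,"yaw":0,"fingers":1},{"dx":0.19,"dy":0.1,"dz":0,"yaw":0,"fingers":1},{"dx":0.19,"dy":0.1,"dz":0,"yaw":0,"fingers":1},{"dx":0.19,"dy":0.1,"dz":0,"yaw":0,"fingers":1},{"dx":0.16,"dy":0.084,"dz":0,"yaw":0,"fingers":1},{"dx":0.12,"dy":0.063,"dz":0,"yaw":0,"fingers":1},{"dx":0.08,"dy":0.042,"dz":0,"yaw":0,"fingers":1},{"dx":0.037,"dy":0.02,"dz":0,"yaw":0,"fingers":1},{"dx":0,"dy":0,"dz":0,"yaw":0,"fingers":1},{"dx":0,"dy":0,"dz":0,"yaw":0,"fingers":1}]'

```text
clock: 13.3
position: [0.5849, -0.1882, 0.1536]
tool_rot: [-3.141, 0.0, 1.797]
force: [0.5, -0.7, -1.5]
grip_width: 0.0099
finger_force: 97.6
```

Run:
```python
from h import *
togo(.5852,-.1871,.12)
s=readout.observe();yaw=s["tool_rot"][2]-np.pi
p=s["position"];d=np.array([np.cos(yaw),np.sin(yaw)])
Pn=[*(p[:2]-.0525*d),yaw];z=p[2]-.0945
L=[(Pn,circ(-.0195,0,.0525,z)),(Pn,circ(-.0195,0,.0525,z+.132)),(SC,circ(.022,0,.07,.0253)),(SC,[(sx*.1025,sy*.0775,.02) for sx,sy in((1,1),(1,-1),(-1,-1),(-1,1),(1,1))])]
o=[]
for n,(x0,y0,x1,y1) in(("top",(225,150,325,250)),("scene",(220,155,320,275))):
    im=cv2.convertScaleAbs(cv2.resize(grab_frame(n)[y0:y1,x0:x1],None,fx=4,fy=4,interpolation=cv2.INTER_CUBIC),alpha=1.3)
    for P_,l in L:
        a=np.array([(w2px(n,pose(P_,q))-[x0,y0]+.5)*4 for q in l]).round().astype(int);cv2.polylines(im,[a],False,(0,0,255),1,cv2.LINE_AA)
    o.append(cv2.copyMakeBorder(im,0,480-im.shape[0],0,0,cv2.BORDER_CONSTANT))
cv2.imwrite("pics/p2.png",np.hstack(o))
```

```text
t 13.3 pos [ 0.5849 -0.1882  0.1536] rpy [-3.141  0.     1.797] F [ 0.5 -0.7 -1.5] w 0.0099
tool shift/0.1m [0.01  0.006 0.336] yaw None
```

View pics/p2.png

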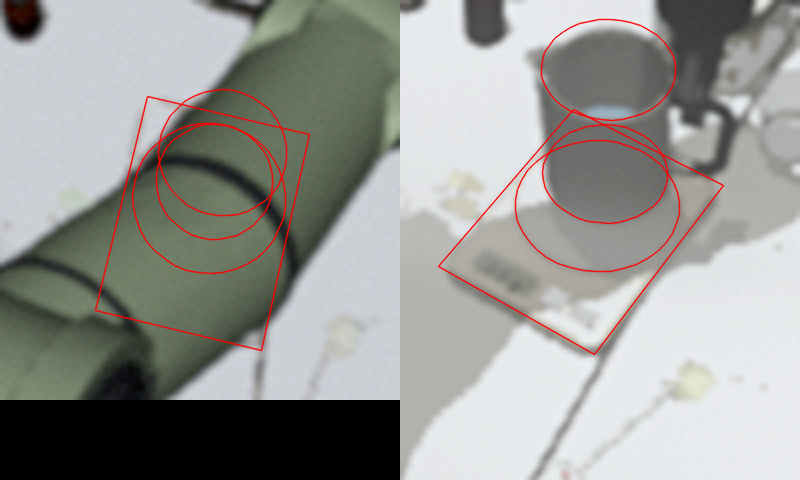

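>>> drive_tool --targets '[{"dx":0,"dy":0,"dz":0.06,"yaw":0,"fingers":1},{"dx":0,"dy":0,"dz":0.1,"yaw":0,"fingers":1},{"dx":0,"dy":0,"dz":0.08,"yaw":0,"fingers":1},{"dx":0,"dy":0,"dz":0.04,"yaw":0,"fingers":1},{"dx":0,"dy":0,"dz":0.02,"yaw":0,"fingers":1},{"dx":0,"dy":0,"dz":0.01,"yaw":0,"fingers":1},{"dx":0,"dy":0,"dz":0.01,"yaw":0,"fingers":1},{"dx":0,"dy":0,"dz":0.01,"yaw":0,"fingers":1},{"dx":0,"dy":0,"dz":0,"yaw":0,"fingers":1},{"dx":0,"dy":0,"dz":0,"yaw":0,"fingers":1}]'

```text
clock: 14.4
position: [0.5852, -0.1874, 0.1207]
tool_rot: [3.141, 0.0, 1.798]
force: [0.7, 0.3, -0.9]
grip_width: 0.0099
finger_force: 97.6
```

>>> drive_tool --targets '[{"dx":0,"dy":0,"dz":0.01,"yaw":0,"fingers":1},{"dx":0,"dy":0,"dz":0.01,"yaw":0,"fingers":1},{"dx":0,"dy":0,"dz":0,"yaw":0,"fingers":1},{"dx":0,"dy":0,"dz":0,"yaw":0,"fingers":1}]'

```text
clock: 14.8
position: [0.5853, -0.1882, 0.1192]
tool_rot: [3.141, 0.001, 1.797]
force: [-2.9, -2.5, 7.9]
grip_width: 0.0097
finger_force: 98.8
```

>>> drive_tool --targets '[{"dx":0,"dy":0,"dz":-0.005,"yaw":0,"fingers":1},{"dx":0,"dy":0,"dz":0,"yaw":0,"fingers":0.8},{"dx":0,"dy":0,"dz":0,"yaw":0,"fingers":0.4},{"dx":0,"dy":0,"dz":0,"yaw":0,"fingers":0},{"dx":0,"dy":0,"dz":0,"yaw":0,"fingers":0},{"dx":0,"dy":0,"dz":0,"yaw":0,"fingers":0},{"dx":0,"dy":0,"dz":-0.2,"yaw":0,"fingers":0},{"dx":0,"dy":0,"dz":-0.3,"yaw":0,"fingers":0},{"dx":0,"dy":0,"dz":-0.4,"yaw":0,"fingers":0},{"dx":0,"dy":0,"dz":-0.4,"yaw":0,"fingers":0},{"dx":0,"dy":0,"dz":0,"yaw":0,"fingers":0},{"dx":0,"dy":0,"dz":0,"yaw":0,"fingers":0}]'

```text
clock: 16.0
position: [0.5853, -0.1873, 0.2498]
tool_rot: [3.14, 0.0, 1.798]
force: [-0.5, -0.5, -1.3]
grip_width: 0.0855
finger_force: 0.0
```

>>> drive_tool --targets '[{"dx":-0.272,"dy":-0.302,"dz":0,"yaw":0,"fingers":1},{"dx":-0.272,"dy":-0.302,"dz":0,"yaw":0,"fingers":1},{"dx":-0.272,"dy":-0.302,"dz":0,"yaw":0,"fingers":1},{"dx":-0.272,"dy":-0.302,"dz":0,"yaw":0,"fingers":1},{"dx":-0.272,"dy":-0.302,"dz":0,"yaw":0,"fingers":1},{"dx":-0.272,"dy":-0.302,"dz":0,"yaw":0,"fingers":1},{"dx":0,"dy":0,"dz":0,"yaw":0.0717,"fingers":1},{"dx":0,"dy":0,"dz":0,"yaw":0.0717,"fingers":1},{"dx":0,"dy":0,"dz":0,"yaw":0.0717,"fingers":1},{"dx":0,"dy":0,"dz":0,"yaw":0,"fingers":1}]'

```text
clock: 17.0
position: [0.445, -0.3868, 0.2479]
tool_rot: [-3.14, -0.001, 1.458]
force: [0.0, 0.9, -0.6]
grip_width: -0.0001
finger_force: 0.0
```

Run:
```python
from h import *
togo(.456,-.157,.06)
foot=[.569,-.117,0];Pn=[.569-.0195*-.225*-1,-.117,0]
L=[("c",circ(.569,-.117,.0525,.0253)),("r",circ(.569,-.117,.0525,.157))]
o=[]
KY=-.0465
for n,(x0,y0,x1,y1) in(("top",(240,165,300,245)),("scene",(220,175,300,275))):
    g=np.mean([grab_frame(n)[y0:y1,x0:x1].astype(float) for _ in range(6)],0)
    im=cv2.convertScaleAbs(cv2.resize(g,None,fx=5.5,fy=5.5,interpolation=cv2.INTER_CUBIC),alpha=1.4)
    M=[l for _,l in L]+[[pose(SC,q) for q in circ(.022,0,.07,.0253)],[pose(SC,(sx*.1025,sy*.0775,.02)) for sx,sy in((1,1),(1,-1),(-1,-1),(-1,1),(1,1))]]
    for l in M:
        a=np.array([(w2px(n,q)-[x0,y0]+.5)*5.5 for q in l]).round().astype(int);cv2.polylines(im,[a],False,(0,0,255),1,cv2.LINE_AA)
    o.append(cv2.copyMakeBorder(im,0,550-im.shape[0],0,0,cv2.BORDER_CONSTANT))
r=np.hstack(o);print(r.shape);cv2.imwrite("pics/p3.png",r)
```

```text
t 17.0 pos [ 0.445  -0.3868  0.2479] rpy [-3.140e+00 -1.000e-03  1.458e+00] F [ 0.   0.9 -0.6] w -0.0001
tool shift/0.1m [ 2.295 -0.145  1.88 ] yaw None
(550, 770, 3)
```

View pics/p3.png

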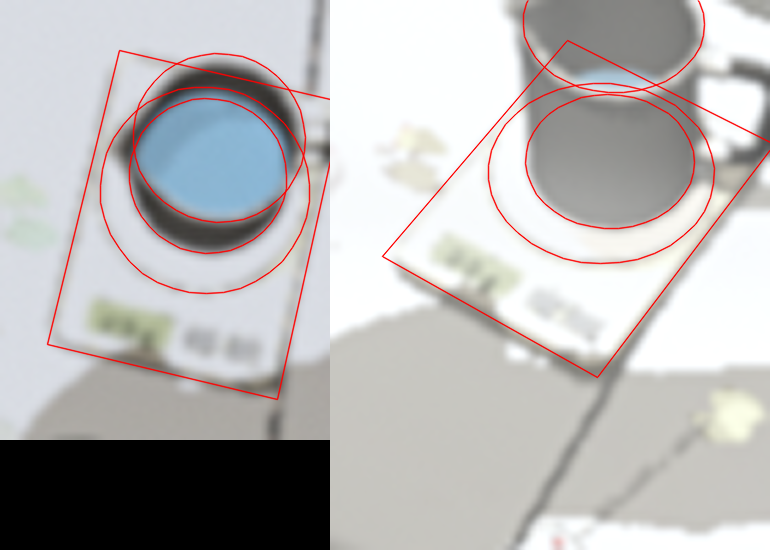

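Run:
```python
from h import *
A=[px2w("top",283.7,228.1,.0226),px2w("scene",265.5,233.6,.0226),px2w("top",276,226.6,.0226),px2w("scene",259.1,229.6,.0226)]
for a in A:
    d=a[:2]-SC[:2];c,s=np.cos(SC[2]),np.sin(SC[2]);print(a,c*d[0]+s*d[1],-s*d[0]+c*d[1])
```

```text
[ 0.45617596 -0.15356684  0.0226    ] -0.07631516289573743 -0.048771844569989106
[ 0.45372793 -0.15667526  0.0226    ] -0.07840581386601331 -0.05213105649542149
[ 0.45808605 -0.12527469  0.0226    ] -0.07753381100362756 -0.02044149000954301
[ 0.45805594 -0.1310653   0.0226    ] -0.07692574732835436 -0.026200160567337573
```

>>> drive_tool --targets '[{"dx":0.382,"dy":-0.027,"dz":0,"yaw":0,"fingers":1},{"dx":0.382,"dy":-0.027,"dz":0,"yaw":0,"fingers":1},{"dx":0.382,"dy":-0.027,"dz":0,"yaw":0,"fingers":1},{"dx":0.382,"dy":-0.027,"dz":0,"yaw":0,"fingers":1},{"dx":0.382,"dy":-0.027,"dz":0,"yaw":0,"fingers":1},{"dx":0.382,"dy":-0.027,"dz":0,"yaw":0,"fingers":1},{"dx":0,"dy":0,"dz":0,"yaw":0,"fingers":1},{"dx":0,"dy":0,"dz":0.3,"yaw":0,"fingers":1},{"dx":0,"dy":0,"dz":0.3,"yaw":0,"fingers":1},{"dx":0,"dy":0,"dz":0.3,"yaw":0,"fingers":1},{"dx":0,"dy":0,"dz":0.3,"yaw":0,"fingers":1},{"dx":0,"dy":0,"dz":0.3,"yaw":0,"fingers":1},{"dx":0,"dy":0,"dz":0.2,"yaw":0,"fingers":1},{"dx":0,"dy":0,"dz":0,"yaw":0,"fingers":1},{"dx":0,"dy":0,"dz":0,"yaw":0,"fingers":1}]'

```text
clock: 19.1
position: [0.4545, -0.1582, 0.0796]
tool_rot: [-3.141, 0.0, 1.459]
force: [-0.2, 0.7, 0.0]
grip_width: 0.0001
finger_force: 0.0
```

Run:
```python
from h import *
togo(.4545,-.157,.0226)
```

```text
t 19.1 pos [ 0.4545 -0.1582  0.0796] rpy [-3.141  0.     1.459] F [-0.2  0.7  0. ] w 0.0001
tool shift/0.1m [ 0.012 -0.002  0.57 ] yaw None
```

Down to just above the key, in slowing steps.

>>> drive_tool --targets '[{"dx":0.012,"dy":0,"dz":0.2,"yaw":0,"fingers":1},{"dx":0,"dy":0,"dz":0.2,"yaw":0,"fingers":1},{"dx":0,"dy":0,"dz":0.1,"yaw":0,"fingers":1},{"dx":0,"dy":0,"dz":0.03,"yaw":0,"fingers":1},{"dx":0,"dy":0,"dz":0.01,"yaw":0,"fingers":1},{"dx":0,"dy":0,"dz":0,"yaw":0,"fingers":1},{"dx":0,"dy":0,"dz":0,"yaw":0,"fingers":1}]'

```text
clock: 19.8
position: [0.4551, -0.1565, 0.0258]
tool_rot: [3.141, 0.0, 1.46]
force: [-0.3, 0.3, -0.5]
grip_width: 0.0003
finger_force: 0.0
```

>>> drive_tool --targets '[{"dx":0,"dy":0,"dz":0.01,"yaw":0,"fingers":1},{"dx":0,"dy":0,"dz":0.01,"yaw":0,"fingers":1},{"dx":0,"dy":0,"dz":0.01,"yaw":0,"fingers":1},{"dx":0,"dy":0,"dz":0.005,"yaw":0,"fingers":1},{"dx":0,"dy":0,"dz":0,"yaw":0,"fingers":1}]'

```text
clock: 20.3
position: [0.4547, -0.1564, 0.0216]
tool_rot: [3.141, -0.0, 1.46]
force: [0.7, 0.4, 5.1]
grip_width: 0.0
finger_force: 2.5
```

>>> drive_tool --targets '[{"dx":0,"dy":0,"dz":0.004,"yaw":0,"fingers":1},{"dx":0,"dy":0,"dz":0,"yaw":0,"fingers":1}]'

```text
clock: 20.5
position: [0.4548, -0.1564, 0.0213]
tool_rot: [3.141, -0.0, 1.46]
force: [-0.4, 1.5, 6.2]
grip_width: -0.0003
finger_force: 3.1
```

>>> drive_tool --targets '[{"dx":0,"dy":0,"dz":0.004,"yaw":0,"fingers":1},{"dx":0,"dy":0,"dz":0.003,"yaw":0,"fingers":1},{"dx":0,"dy":0,"dz":0,"yaw":0,"fingers":1}]'

```text
clock: 20.8
position: [0.4548, -0.1565, 0.0209]
tool_rot: [3.141, -0.0, 1.46]
force: [-1.5, 2.0, 15.2]
grip_width: -0.0
finger_force: 7.9
```

>>> drive_tool --targets '[{"dx":0,"dy":0,"dz":-0.0025,"yaw":0,"fingers":1},{"dx":0,"dy":0,"dz":0,"yaw":0,"fingers":1}]'

```text
clock: 21.0
position: [0.4548, -0.1564, 0.021]
tool_rot: [3.141, -0.0, 1.46]
force: [-0.7, 0.9, 11.1]
grip_width: -0.0004
finger_force: 5.2
```

Holding about 11 N for 1.2 s.

>>> drive_tool --targets '[{"dx":0,"dy":0,"dz":0,"yaw":0,"fingers":1},{"dx":0,"dy":0,"dz":0,"yaw":0,"fingers":1},{"dx":0,"dy":0,"dz":0,"yaw":0,"fingers":1},{"dx":0,"dy":0,"dz":0,"yaw":0,"fingers":1},{"dx":0,"dy":0,"dz":0,"yaw":0,"fingers":1},{"dx":0,"dy":0,"dz":0,"yaw":0,"fingers":1},{"dx":0,"dy":0,"dz":0,"yaw":0,"fingers":1},{"dx":0,"dy":0,"dz":0,"yaw":0,"fingers":1},{"dx":0,"dy":0,"dz":0,"yaw":0,"fingers":1},{"dx":0,"dy":0,"dz":0,"yaw":0,"fingers":1},{"dx":0,"dy":0,"dz":0,"yaw":0,"fingers":1},{"dx":0,"dy":0,"dz":0,"yaw":0,"fingers":1}]'

```text
clock: 22.2
position: [0.4548, -0.1564, 0.021]
tool_rot: [3.141, -0.0, 1.46]
force: [-1.4, 1.7, 10.5]
grip_width: 0.0001
finger_force: 5.3
```

>>> drive_tool --targets '[{"dx":0,"dy":0,"dz":-0.05,"yaw":0,"fingers":1},{"dx":0,"dy":0,"dz":-0.2,"yaw":0,"fingers":1},{"dx":0,"dy":0,"dz":-0.4,"yaw":0,"fingers":1},{"dx":0,"dy":0,"dz":-0.4,"yaw":0,"fingers":1},{"dx":0,"dy":0,"dz":-0.4,"yaw":0,"fingers":1},{"dx":0,"dy":0,"dz":-0.4,"yaw":0,"fingers":1},{"dx":0,"dy":0,"dz":0,"yaw":0,"fingers":1},{"dx":0,"dy":0,"dz":0,"yaw":0,"fingers":1},{"dx":0,"dy":0,"dz":0,"yaw":0,"fingers":1}]'

```text
clock: 23.1
position: [0.4542, -0.1562, 0.205]
tool_rot: [-3.14, -0.0, 1.46]
force: [0.3, -0.3, -0.5]
grip_width: -0.0
finger_force: 0.0
```

```bash
python3 -c "
from workcell import workorder,readout
print(readout.observe()['position']); print(workorder.job_done())"
```

```text
[ 0.45416529 -0.15615761  0.20501811]
the job is handed in; nothing more can be done
None
```

I handed the job in at about 23 s; the hand-in returned no verdict. The divider lies on the left-hand pages, the pitcher stands let go on the platform (set about 10 mm off centre), and I held the tare key at about 11 N for over 1 s (brief peak about 15 N). I viewed 11 pictures, one over the limit of 10.

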